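Put the decorating tools away in their tray

TASK

Put the three pastry tools away in the wooden tray: each lies flat on the tray floor in the lane whose stripe has the colour of its handle, with its head at the red end. The cake server has been left across the top of the tray, and the brush and the turner lie on the sloping draining board. Lay the tools down rather than dropping them, and leave the wooden spoon on the board and everything else where it is.

Things in the scene. Friction and masses are not known exactly. Their poses are not given: they have to be found in the camera images.
- brush: Pastry brush, YELLOW handle, 191 mm long. Handle a bar 20 mm wide (y), 18 high (z), from x = -95 to +23. Origin on the flat underside; x to the head, z out of the top. 65-125 g, balances at x = -10 to -22. Ferrule 36 mm wide, 14 high, then stiff pale bristles 40 mm wide, 11 high, to x = +96. Starts on the draining board.
- turner: Slotted turner, BLUE handle, 200 mm long. Handle a bar 20 mm wide (y), 18 high (z), from x = -95 to +23. Origin on the flat underside; x to the head, z out of the top. 65-125 g, balances at x = -10 to -22. Flat steel blade 42 mm wide, 4 thick, flush with the underside, x = +43 to +105. Starts on the draining board.
- server: Cake server, GREEN handle, 189 mm long. Handle a bar 20 mm wide (y), 18 high (z), from x = -95 to +23. Origin on the flat underside; x to the head, z out of the top. 65-125 g, balances at x = -10 to -22. Pointed flat steel blade, 42 mm wide at its root, 4 thick, flush below, to x = +94. Starts crosswise on top of the red tray walls, underside 30 mm above the table.
- rack: Draining board, fixed, 250 mm wide (y), origin on the table. Its surface rises at 28 degrees to its +x, away from the robot, from z = 18 mm at x = -95 to 117 at x = +90; a ledge 12 mm proud runs along the foot. Three tools lie on it at y = -75, 0, +75 in any order, straight up the slope, handle end on the ledge, head up.
- tray: Wooden tray, fixed, 240 (x) by 190 mm, origin on the table. Floor 6 mm thick, walls 24 mm above it. 3 lanes along x, 58 mm apart, coloured stripe in each. Head end (+x, x = 45 to 112): RED walls, lanes 50 mm wide. Handle end (x = -112 to -45): wooden walls, lanes 30 mm wide. No walls at all, not at the sides either, from x = -45 to 45: fingers reach the floor there.
- lane_yellow (a point): Point on the tray floor at the middle of the lane with the yellow stripe (tray y = +58 mm); x points along the lane to the red head end, z up.
- lane_green (a point): The same for the lane with the green stripe (tray y = 0).
- lane_blue (a point): The same for the lane with the blue stripe (tray y = -58 mm).
- brush_tip (a point): End of the brush head: at x = +96 mm on the underside of the brush.
- turner_tip (a point): End of the turner blade: at x = +105 mm on its underside.
- server_tip (a point): Point of the cake server: at x = +94 mm on its underside.
- woodspoon: Plain wooden spoon without coloured handle, 180 mm long, 36 mm wide at the bowl, 12 mm high; bystander on the draining board. Origin on the underside, x to its bowl.
- jar: Amber jar with red cap, 60 mm across, 72 mm high, bystander close to the handle end of the tray. Origin under its centre.
- ramekin: White bowl, 84 mm across, 45 mm high, bystander. Origin under its centre.
- bottle: Green bottle, 52 mm across, 160 mm high, bystander. Origin under its centre.
- tin: Tin with a blue band, 72 mm across, 110 mm high, bystander on the right of the tray. Origin under its centre.
- mug: Blue mug, 76 mm across plus handle, 85 mm high, bystander on the left of the draining board. Origin under its centre.

How it is judged:
At the end, for the whole second after the job is handed in: Each tool lies in the lane of its handle colour: flat within 4 degrees, underside within 5 mm of the tray floor, origin within 12 mm of the lane line and -30 to +40 mm of its middle, in line within 8 degrees, head at the red end, at rest (x of brush in the frame of lane_yellow between -0.03 and 0.04 m and y of brush in the frame of lane_yellow between -0.012 and 0.012 m and z of brush in the frame of lane_yellow between -0.004 and 0.005 m and angle between each of brush, server, turner's own z axis and vertical below 0.07 rad and angle between the x axis of brush and the x axis of lane_yellow, either way round below 0.14 rad and linear speed of each of brush, server, turner below 0.02 m/s and angular speed of each of brush, server, turner below 0.2 rad/s and x of brush_tip in the frame of lane_yellow between 0.045 and 0.125 m and x of server in the frame of lane_green between -0.03 and 0.04 m and y of server in the frame of lane_green between -0.012 and 0.012 m and z of server in the frame of lane_green between -0.004 and 0.005 m and angle between the x axis of server and the x axis of lane_green, either way round below 0.14 rad and x of server_tip in the frame of lane_green between 0.045 and 0.125 m and x of turner in the frame of lane_blue between -0.03 and 0.04 m and y of turner in the frame of lane_blue between -0.012 and 0.012 m and z of turner in the frame of lane_blue between -0.004 and 0.005 m and angle between the x axis of turner and the x axis of lane_blue, either way round below 0.14 rad and x of turner_tip in the frame of lane_blue between 0.045 and 0.125 m); the robot touches nothing.
It fails at once if a pastry tool is dropped or thrown (faster than 0.7 m/s while no finger touches it) ((linear speed of brush above 0.7 m/s and contact force between the fingers and brush below 0.05 N) or (linear speed of server above 0.7 m/s and contact force between the fingers and server below 0.05 N) or (linear speed of turner above 0.7 m/s and contact force between the fingers and turner below 0.05 N)).
It fails at once if the wooden spoon, jar, ramekin, bottle, tin or mug is moved more than 30 mm or tipped over (distance of woodspoon from where it was at the start of the episode above 0.03 m or (distance of jar from where it was at the start of the episode above 0.03 m or angle between jar's own z axis and vertical above 0.35 rad) or (distance of ramekin from where it was at the start of the episode above 0.03 m or angle between ramekin's own z axis and vertical above 0.35 rad) or (distance of bottle from where it was at the start of the episode above 0.03 m or angle between bottle's own z axis and vertical above 0.35 rad) or (distance of tin from where it was at the start of the episode above 0.03 m or angle between tin's own z axis and vertical above 0.35 rad) or (distance of mug from where it was at the start of the episode above 0.03 m or angle between mug's own z axis and vertical above 0.35 rad)).
It also fails if it takes over 72 s, if anything falls off the work surface, if the arm or the gripper's body presses on something with over 40 N, if the wrist force passes 120 N, or if a joint passes its speed limit or range.

ROBOT

A 6-joint arm with a two-finger parallel gripper is mounted at the origin on the work surface. World frame = base frame: x ahead of the robot, y to its left, z up, the work surface at z = 0. Lengths are in m, angles in rad, forces in N, time in s.
With the tool pointing down it reaches from about 0.375 to 0.975 m from the base axis. Payload 3.8 kg.
Tool frame: the origin (TCP) lies at the centre of the arm's flange, where the gripper is bolted on; the fingertips stand 173 mm ahead of it and the grasp point (between the pads) lies 155 mm ahead of it (bot.tip_reach is the distance from the TCP to the fingertips, in m); z points along the fingers, y is the line along which they close (so a half turn about z gives the same grasp; the last joint's range is limited). The gripper opens to 85 mm and grips with 20 to 120 N. Pads are 22 mm wide; open, the fingers measure 114 mm over their backs; the gripper's body (76 mm by 85 mm) begins 54 mm behind the grasp point. The pads swing forward as they close: fully open they stand 13 mm farther back than shut.
Start: joints at [-1.205, 0.264, 1.604, -0, 1.274, -0.037], TCP at [0.265, -0.621, 0.405] pointing down, gripper open.
Joint ranges: [-2.63, 2.63], [-0.94, 2.18], [0.31, 2.57], [-1.31, 4.45], [0, 2.66], [-2.55, 2.55]. Speed limits (rad/s): [2.57, 2.57, 3.14, 3.14, 3.14, 3.14].

INTERFACE

Orientations are given as a rotation vector (axis times angle).
In Python, from workcell import bot gives the robot as it stands.
- The arm moves only by the tool drive_tool, never from a script. Its arguments are lists of equal length, an entry for each row: "claw": the finger opening in mm, from 0 to 85.4; "slide": the shift along the world's x, y, z each as a share of 0.5 m, from -1 to 1, a list of three; "yaw": the turn about the world's z as a share of 180 degrees, from -1 to 1. A call has 1 to 8 rows; each row is the pose to reach, as a shift and turn from the pose commanded when the call began, turning the shorter way round; what a row does not reach only later rows make up. A row lasts 1/12 s, in which the tool goes at most 41.7 mm and 7.16 degrees, less where a joint would pass 70% of its speed; a pose out of reach is approached as far as the arm can. A call with a number of a shift or a turn outside -1 to 1 is refused whole. A call with a gripper value outside its range is refused whole. The fingers move at their own pace and stop on an object; "newtons" is the grip in N (left out, the last holds). Time passes only in rows, so rows that repeat a pose let the fingers close. It gives the time, the measured TCP pose, the force, the opening and the grip force at its end, in the units of the state.
- bot.read_state(): the state, without advancing time (a new reading comes with each control period).
- bot.read_camera(name): name is "side" or "top"; returns a dict with "color" (420x560x3 uint8, red, green, blue), "depth" (420x560 float32, m along the optical axis (not along the pixel's ray), 0 where there is no reading), "mtx" (3x3 intrinsics, pixels), "eye" and "rotation" of the camera in the world. Camera axes: x right, y up, looking along -z (the intrinsics and any distortion apply to the point x, -y, -z); pixel columns grow to the right and rows downward; lengths in m; the calibration is good to about 2 mm. A picture is of the moment at which its call begins.
- bot.finish_job(): hands the job in; it is judged then, once.
The state is a dict: "time": time; "q": joint angles; "joint_vel": joint speeds; "joint_torque": joint torques, N m; "tool_pos": TCP position; "tcp_rot": TCP orientation; "wrist_force": force on the tool from outside, world axes, zero at the start; "torque": the same for the moment, N m; "width": opening from 0.0 (shut) to 1.0 (fully open); "grip_force": force on a finger pad.
Only numpy, scipy, OpenCV 4.12 (cv2) and the standard library are available. Lean on these libraries where they do the work, as an engineer would, in place of code of your own. Each camera call takes 0.05 s, during which the arm holds its last target. There are 200 camera calls.

## Working session

There is one attempt and no reset: what is moved stays moved. The work goes in short steps, Python scripts to look and compute and a tool call to move; the robot and the scene stay as the last step left them, time stands still between calls to the robot, and variables do not carry over. Pictures are saved under pics/ and viewed, at most 10 in all, crops included, and the job is handed in when it is done.

Besides the shell and the picture viewer there is one more tool, called after "Emit:" as a command line: name --pt "numbers of a row" for each row, then --argument value for the rest. drive_tool: Moves the arm, as the interface text tells. Shift numbers are shares of 0.5 m and turn numbers shares of 180 degrees, none past 1 either way. Its arguments: {"type":"object","properties":{"claw":{"type":"array","items":{"type":"number"}},"slide":{"type":"array","items":{"type":"array","items":{"type":"number"}}},"yaw":{"type":"array","items":{"type":"number"}},"newtons":{"type":"number"}},"required":["claw","slide","yaw"]}

```bash
mkdir -p pics; cat > h.py <<'E'
import numpy as np,cv2
from workcell import bot
def cloud(c):
    d=c["depth"];K=c["mtx"];v,u=np.mgrid[:d.shape[0],:d.shape[1]]
    P=np.stack([(u-K[0,2])/K[0,0]*d,-(v-K[1,2])/K[1,1]*d,-d],-1)
    return P@np.array(c["rotation"]).T+np.array(c["eye"])
def save(c,n): cv2.imwrite("pics/"+n,c["color"][:,:,::-1])
E
python3 - <<'E'
from h import *
s=bot.read_state();print({k:np.round(v,3) for k,v in s.items()})
for n in("top","side"):
    c=bot.read_camera(n);save(c,n+"0.png");np.savez(n+"0.npz",**c)
    print(n,c["eye"],np.array(c["rotation"]).round(3).tolist(),c["mtx"], [k for k in c])
E
```

```text
{'time': np.float64(0.0), 'q': array([-1.205,  0.265,  1.605, -0.   ,  1.274, -0.037]), 'joint_vel': array([-0.   , -0.002, -0.002, -0.001,  0.001, -0.001]), 'joint_torque': array([ 1.0000e-03, -5.1511e+01, -3.6732e+01,  0.0000e+00,  1.3000e-02,
       -0.0000e+00]), 'tool_pos': array([ 0.264, -0.621,  0.403]), 'tcp_rot': array([-3.076e+00, -6.280e-01,  1.000e-03]), 'wrist_force': array([ 1.391, -0.993,  0.131]), 'torque': array([ 0.071, -0.026,  0.014]), 'grip_force': np.float64(0.0), 'width': np.float64(1.0)}
top [0.42811805 0.00882685 1.26383769] [0.096, -0.088, -1.592] [[460.24774064   0.         271.60905143]
 [  0.         460.24774064 213.82185135]
 [  0.           0.           1.        ]] ['color', 'depth', 'mtx', 'eye', 'rotation']
side [0.45092448 0.88551916 0.94101248] [0.053, -1.221, -2.769] [[391.70877839   0.         283.2251138 ]
 [  0.         391.70877839 212.30204284]
 [  0.           0.           1.        ]] ['color', 'depth', 'mtx', 'eye', 'rotation']
```

View pics/top0.png

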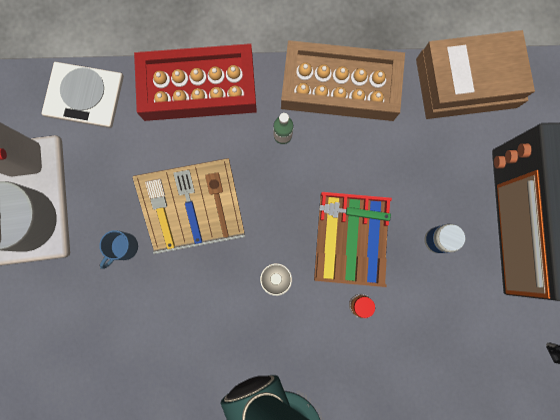

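View pics/side0.png

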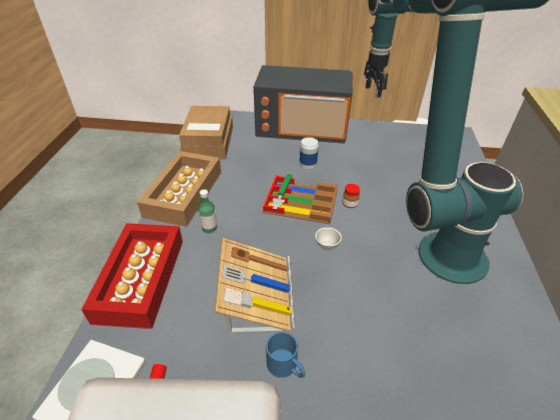

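The top view shows the brush at about (160,215), the turner at (190,207) and the spoon at (218,200) on the board. The server lies across the tray's red end at about (355,212), head to +y, with the stripes at columns 330/352/374. The side view agrees, and the jar is close to the handle end of the tray.

```bash
cat > m.py <<'E'
from h import *
def axis(P):
    m=P.mean(0);w,V=np.linalg.eigh(np.cov((P-m).T));a=V[:,-1];a=a*np.sign(a[np.argmax(abs(a))]);t=(P-m)@a
    return m,a,t.min(),t.max()
def masks(c):
    h=cv2.cvtColor(c["color"],cv2.COLOR_RGB2HSV);H,S,V=[h[:,:,i].astype(int) for i in range(3)]
    g=(S>130)&(V>60)
    return dict(yellow=g&(H>20)&(H<34)&(S>170),green=g&(H>45)&(H<90),blue=g&(H>105)&(H<125),red=g&((H<6)|(H>174)))
def comps(m,n=40):
    k,l,s,_=cv2.connectedComponentsWithStats(m.astype(np.uint8));return [l==i for i in range(1,k) if s[i,4]>=n]
E
python3 - <<'E'
from m import *
for n in("top","side"):
    c=dict(np.load(n+"0.npz"));R=c["rotation"]
    if R.ndim==1: c["rotation"]=cv2.Rodrigues(R)[0]
    P=cloud(c)
    for k,m in masks(c).items():
        for q in comps(m):
            p=P[q&(c["depth"]>0)]
            if not len(p) or p[:,0].max()>.95 or p[:,0].min()<.2 or abs(p[:,1]).max()>.6: continue
            a=axis(p); v,u=np.nonzero(q)
            print(n,k,len(p),"px",int(u.mean()),int(v.mean()),a[0].round(4),a[1].round(3),"len %.3f"%(a[3]-a[2]),"lo",p.min(0).round(3),"hi",p.max(0).round(3))
E
```

```text
top yellow 41 px 169 240 [0.508  0.2851 0.0449] [0.886 0.067 0.459] len 0.056 lo [0.49  0.278 0.033] hi [0.539 0.297 0.061]
top green 907 px 356 233 [ 0.5159 -0.2143  0.0188] [ 0.953 -0.232  0.194] len 0.212 lo [ 0.394 -0.298 -0.001] hi [ 0.61  -0.184  0.054]
top blue 97 px 375 205 [ 0.5919 -0.2726  0.006 ] [0.298 0.95  0.095] len 0.030 lo [ 0.576 -0.286 -0.001] hi [ 0.606 -0.255  0.043]
top blue 289 px 192 221 [0.5537 0.22   0.064 ] [0.868 0.151 0.473] len 0.118 lo [0.499 0.203 0.033] hi [0.602 0.237 0.094]
top blue 599 px 372 248 [ 0.4736 -0.2597  0.006 ] [ 0.996 -0.094 -0.001] len 0.173 lo [ 0.384 -0.281 -0.001] hi [ 0.558 -0.24   0.014]
top red 465 px 356 199 [ 0.6086 -0.2187  0.0264] [0.132 0.991 0.006] len 0.194 lo [ 0.571 -0.311 -0.001] hi [ 0.63  -0.122  0.043]
top red 354 px 363 306 [ 0.3245 -0.2162  0.0708] [0.765 0.63  0.129] len 0.076 lo [ 0.291 -0.247 -0.003] hi [ 0.35  -0.191  0.078]
side yellow 166 px 296 209 [ 0.5148 -0.1504  0.0071] [ 0.987 -0.158 -0.002] len 0.119 lo [ 0.455 -0.175  0.001] hi [ 0.575 -0.129  0.012]
side yellow 345 px 270 305 [0.5417 0.2971 0.0624] [
[... 313 characters left out ...]
  0.003] hi [ 0.552 -0.191  0.013]
side blue 162 px 307 158 [ 0.4938 -0.4084  0.0509] [ 0.999 -0.022 -0.049] len 0.065 lo [ 0.462 -0.429  0.025] hi [ 0.527 -0.396  0.076]
side blue 105 px 302 189 [ 0.5018 -0.2656  0.0069] [ 0.989 -0.147 -0.003] len 0.100 lo [ 0.458 -0.283  0.002] hi [ 0.554 -0.248  0.013]
side blue 290 px 269 282 [0.5548 0.2235 0.0633] [0.871 0.148 0.469] len 0.115 lo [0.501 0.201 0.027] hi [0.605 0.239 0.091]
side red 311 px 273 196 [ 0.6032 -0.1951  0.0237] [-0.023  1.    -0.003] len 0.225 lo [ 0.558 -0.342 -0.005] hi [ 0.637 -0.117  0.037]
side red 149 px 351 189 [ 0.3251 -0.2141  0.0699] [-0.071  0.968  0.239] len 0.151 lo [ 0.3   -0.328  0.001] hi [ 0.35  -0.189  0.079]
```

```bash
cat > t.py <<'E'
from m import *
def ray(c,u,v,z):
    K=c["mtx"];R=cv2.Rodrigues(c["rotation"])[0] if np.ndim(c["rotation"])==1 else c["rotation"]
    d=np.stack([(u-K[0,2])/K[0,0],-(v-K[1,2])/K[1,1],-np.ones(len(u))],-1)@R.T
    return c["eye"]+d*((z-c["eye"][2])/d[:,2])[:,None]
E
python3 - <<'E'
from t import *
for n in("top","side"):
    c=dict(np.load(n+"0.npz"));h=cv2.cvtColor(c["color"],cv2.COLOR_RGB2HSV);H,S,V=[h[:,:,i].astype(int) for i in range(3)]
    R={"y":(S>150)&(H>20)&(H<34)&(V>120),"g":(S>100)&(H>45)&(H<90),"b":(S>100)&(H>103)&(H<125)}
    for k,m in R.items():
        v,u=np.nonzero(m);p=ray(c,u.astype(float),v.astype(float),.006)
        ax=np.array([.991,-.132]) ;nn=np.array([.132,.991])
        t=(p[:,:2]-[.505,-.208])@ax; w=(p[:,:2]-[.505,-.208])@nn
        y0={"y":.058,"g":0,"b":-.058}[k]
        s=(abs(t)<.038)&(abs(w-y0)<.026)
        f=np.polyfit(t[s],w[s],1);print(n,k,s.sum(),"slope %.4f off %.4f"%tuple(f),"w",np.percentile(w[s],[2,98]).round(4))
        s=(abs(w-y0)<.008)&(abs(t)<.2); print("   t",np.percentile(t[s],[0,1,99,100]).round(4))
    K=cv2.minAreaRect
# tray outline in top: wood+red+stripes pixels vs grey table (saturation)
c=dict(np.load("top0.npz"));h=cv2.cvtColor(c["color"],cv2.COLOR_RGB2HSV)
m=(h[:,:,1]>70).astype(np.uint8);m[:185]=0;m[295:]=0;m[:,:300]=0;m[:,410:]=0
q=max(comps(m>0),key=lambda a:a.sum());v,u=np.nonzero(q);p=ray(c,u.astype(float),v.astype(float),.02)
r=cv2.minAreaRect(p[:,:2].astype(np.float32));print(r,cv2.boxPoints(r))
# board plane
c["rotation"]=cv2.Rodrigues(c["rotation"])[0] if c["rotation"].ndim==1 else c["rotation"]
P=cloud(c)[165:240,140:240].reshape(-1,3);P=P[P[:,2]>.02]
A=np.c_[P[:,:2],np.ones(len(P))];k=np.ones(len(P),bool)
for i in range(15):
    x=np.linalg.lstsq(A[k],P[k,2],rcond=None)[0];r=P[:,2]-A@x;k=abs(r)<max(.003,.02-.002*i)
print("board z=",x,k.sum(),r[k].std(),"deg",np.degrees(np.arctan(np.hypot(x[0],x[1]))),"yaw",np.arctan2(x[1],x[0]))
E
```

```text
top y 295 slope 0.0231 off 0.0619 w [0.0479 0.0758]
   t [-0.1161 -0.1149  0.1041  0.1063]
top g 297 slope 0.0181 off 0.0041 w [-0.01    0.0178]
   t [-0.114  -0.1117  0.1052  0.1076]
top b 289 slope 0.0266 off -0.0538 w [-0.0675 -0.0403]
   t [-0.1117 -0.1104  0.1063  0.1092]
side y 127 slope 0.0138 off 0.0581 w [0.0428 0.073 ]
   t [-0.0457 -0.0448  0.1006  0.1037]
side g 103 slope 0.0138 off 0.0004 w [-0.0128  0.0137]
   t [-0.0432 -0.0413  0.102   0.1049]
side b 89 slope 0.0100 off -0.0581 w [-0.0709 -0.0458]
   t [-0.0428 -0.042   0.0777  0.1061]
((0.5032420754432678, -0.20409250259399414), (0.1936669945716858, 0.24234682321548462), 83.65638732910156) [[ 0.37211138 -0.28694454]
 [ 0.61297435 -0.31372166]
 [ 0.6343728  -0.12124047]
 [ 0.3935098  -0.09446335]]
board z= [ 0.52324335  0.08664393 -0.26501326] 3687 0.001574973671125059 deg 27.940071816467707 yaw 0.16410104312644347
```

```bash
cat > g.py <<'E'
from t import *
def hand(c,col,plane,near,rad=.09):
    # plane: z=a x+b y+d of the handle top; mask pixels -> ray/plane -> rectangle
    h=cv2.cvtColor(c["color"],cv2.COLOR_RGB2HSV);H,S,V=[h[:,:,i].astype(int) for i in range(3)]
    m={"yellow":(S>140)&(H>20)&(H<34)&(V>110),"green":(S>100)&(H>45)&(H<90),"blue":(S>100)&(H>103)&(H<125)}[col]
    R=cv2.Rodrigues(c["rotation"])[0] if np.ndim(c["rotation"])==1 else c["rotation"];K=c["mtx"]
    P=cloud({**c,"rotation":R});a,b,d=plane
    m&=(abs(P[:,:,2]-(a*P[:,:,0]+b*P[:,:,1]+d))<.012)&(np.linalg.norm(P[:,:,:2]-near,axis=2)<rad)
    q=max(comps(m,10),key=lambda x:x.sum());v,u=np.nonzero(q)
    D=np.stack([(u-K[0,2])/K[0,0],-(v-K[1,2])/K[1,1],-np.ones(len(u))],-1)@R.T;e=np.array(c["eye"])
    t=(a*e[0]+b*e[1]+d-e[2])/(D[:,2]-D[:,:2]@[a,b]);X=e+D*t[:,None]
    m_,ax,lo,hi=axis(X);mid=m_+ax*(lo+hi)/2
    w=np.percentile(np.cross(X-m_,ax)@np.array([0,0,1.]),[2,98])
    return len(X),"mid",mid.round(4),"mean",m_.round(4),"ax",ax.round(3),"yaw %.2f"%np.degrees(np.arctan2(ax[1],ax[0])),"len %.3f"%(hi-lo)
E
python3 - <<'E'
from g import *
B=np.array([.5232,.0866,-.2650+.018/np.cos(.488)])
for n in("top","side"):
    c=dict(np.load(n+"0.npz"))
    print(n,"server",*hand(c,"green",(0,0,.048),[.57,-.24]))
    print(n,"turner",*hand(c,"blue",B,[.55,.22]))
    print(n,"brush",*hand(c,"yellow",B,[.54,.295]))
E
```

```text
top server 313 mid [ 0.5659 -0.2427  0.048 ] mean [ 0.5664 -0.2398  0.048 ] ax [0.176 0.984 0.   ] yaw 79.89 len 0.116
top turner 306 mid [0.5509 0.2196 0.0626] mean [0.5528 0.2199 0.0637] ax [0.871 0.145 0.469] yaw 9.47 len 0.118
top brush 298 mid [0.5383 0.2941 0.0625] mean [0.5402 0.2944 0.0635] ax [0.872 0.145 0.469] yaw 9.43 len 0.115
side server 116 mid [ 0.5659 -0.2389  0.048 ] mean [ 0.5662 -0.2374  0.048 ] ax [ 0.148  0.989 -0.   ] yaw 81.47 len 0.128
side turner 285 mid [0.5514 0.2237 0.0633] mean [0.5541 0.2242 0.0647] ax [0.87  0.156 0.468] yaw 10.16 len 0.116
side brush 329 mid [0.5386 0.2969 0.0629] mean [0.5412 0.2973 0.0643] ax [0.872 0.14  0.469] yaw 9.13 len 0.116
```

Emit:
drive_tool --claw '[45, 45, 45, 45, 45, 45, 45, 45]' --pt "0.608 0.8 0" --pt "0.608 0.8 0" --pt "0.608 0.8 0" --pt "0.608 0.8 0" --pt "0.608 0.8 0" --pt "0.608 0.8 0" --pt "0.608 0.8 0" --pt "0.608 0.8 0" --yaw '[0.319, 0.319, 0.319, 0.319, 0.319, 0.319, 0.319, 0.319]' --newtons 30

```text
time: 0.77
tool_pos: [0.4669, -0.3537, 0.4042]
tcp_rot: [-2.393, -2.034, 0.0]
wrist_force: [0.0, -0.8, 0.6]
width: 0.525
grip_force: 0.0
```

Emit:
drive_tool --claw '[45, 45, 45, 45, 45, 45, 45, 45]' --pt "0.205 0.269 -0.14" --pt "0.205 0.269 -0.14" --pt "0.205 0.269 -0.14" --pt "0.205 0.269 -0.14" --pt "0.205 0.269 -0.2" --pt "0.205 0.269 -0.26" --pt "0.205 0.269 -0.32" --pt "0.205 0.269 -0.32" --yaw '[0, 0, 0, 0, 0, 0, 0, 0]'

```text
time: 1.43
tool_pos: [0.5655, -0.2188, 0.237]
tcp_rot: [-2.389, -2.021, 0.01]
wrist_force: [-1.5, 0.3, -1.6]
width: 0.528
grip_force: 0.0
```

```bash
python3 - <<'E'
from h import *
c=bot.read_camera("top");d=bot.read_camera("side");s=bot.read_state();print(s["tool_pos"])
im=np.hstack([cv2.resize(x["color"][v:v+110,u:u+110],(400,400),interpolation=1) for x,u,v in((c,300,170),(d,230,140))])
cv2.imwrite("pics/a.png",im[:,:,::-1])
E
```

```text
[ 0.5679717  -0.22065686  0.2431536 ]
```

View pics/a.png

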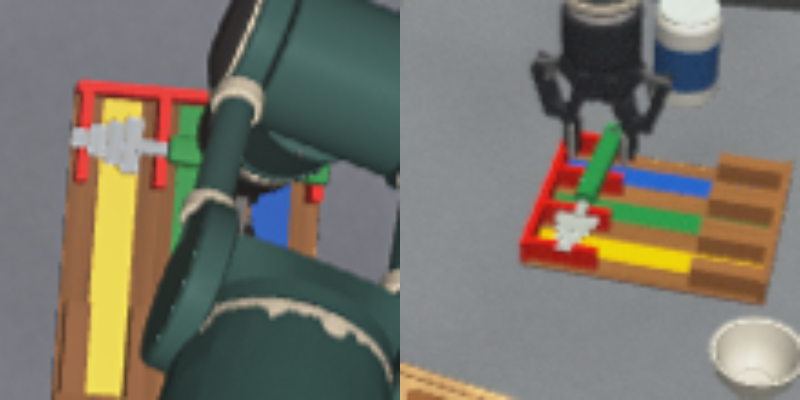

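The side crop shows the open fingers on both sides of the green handle, at about (575,140) and (630,150) in the crop, so I descend and close.

Emit:
drive_tool --claw '[45, 45, 45, 10, 10, 10, 10, 10]' --pt "0 0 -0.04" --pt "0 0 -0.076" --pt "0 0 -0.076" --pt "0 0 -0.076" --pt "0 0 -0.076" --pt "0 0 -0.076" --pt "0 0 -0.076" --pt "0 0 -0.076" --yaw '[0, 0, 0, 0, 0, 0, 0, 0]' --newtons 40

```text
time: 2.2
tool_pos: [0.57, -0.2218, 0.2095]
tcp_rot: [2.397, 2.024, 0.003]
wrist_force: [-0.8, -0.6, 6.1]
width: 0.223
grip_force: 42.0
```

Emit:
drive_tool --claw '[10, 10, 10, 10, 10, 10, 10, 10]' --pt "0 0 0" --pt "0 0 0" --pt "0 0 0.04" --pt "0 0 0.08" --pt "0 0 0.14" --pt "0 0 0.2" --pt "0 0 0.2" --pt "0 0 0.2" --yaw '[0, 0, 0, 0, 0, 0, 0, 0]'

```text
time: 2.87
tool_pos: [0.5699, -0.2216, 0.3101]
tcp_rot: [2.396, 2.023, 0.005]
wrist_force: [0.2, 0.4, -1.3]
width: 0.222
grip_force: 41.1
```

Emit:
drive_tool --claw '[10, 10, 10, 10, 10, 10, 10, 10]' --pt "-0.168 0.036 0" --pt "-0.168 0.036 0" --pt "-0.168 0.036 0" --pt "-0.168 0.036 0" --pt "-0.168 0.036 0" --pt "-0.168 0.036 0" --pt "-0.168 0.036 0" --pt "-0.168 0.036 0" --yaw '[-0.483, -0.483, -0.483, -0.483, -0.483, -0.483, -0.483, -0.483]'

```text
time: 3.53
tool_pos: [0.4838, -0.2026, 0.3048]
tcp_rot: [-3.078, -0.618, 0.004]
wrist_force: [-0.1, -0.2, -1.7]
width: 0.218
grip_force: 41.1
```

Emit:
drive_tool --claw '[10, 10, 10, 10, 10, 10, 10, 10]' --pt "0 0 0" --pt "0 0 0" --pt "0 0 0" --pt "0 0 0" --pt "0 0 0" --pt "0 0 0" --pt "0 0 0" --pt "0 0 0" --yaw '[-0.165, -0.165, -0.165, -0.165, -0.165, -0.165, -0.165, -0.165]'

```text
time: 4.2
tool_pos: [0.4845, -0.203, 0.3061]
tcp_rot: [-3.136, 0.178, 0.002]
wrist_force: [0.4, 1.3, -1.6]
width: 0.217
grip_force: 41.1
```

```bash
python3 - <<'E'
from h import *
s=bot.read_state();print(s["tool_pos"],s["tcp_rot"],np.degrees(2*np.arctan2(s["tcp_rot"][1],s["tcp_rot"][0])))
im=[]
for n in("top","side"):
    c=bot.read_camera(n);np.savez(n+"1.npz",**c)
    u,v=(300,170) if n=="top" else (230,130)
    im.append(cv2.resize(c["color"][v:v+130,u:u+130],(400,400),interpolation=1))
cv2.imwrite("pics/b.png",np.hstack(im)[:,:,::-1])
E
```

```text
[ 0.48454557 -0.20299314  0.30611286] [-3.13616607e+00  1.78094161e-01  1.51088355e-03] 353.49964504048575
```

View pics/b.png

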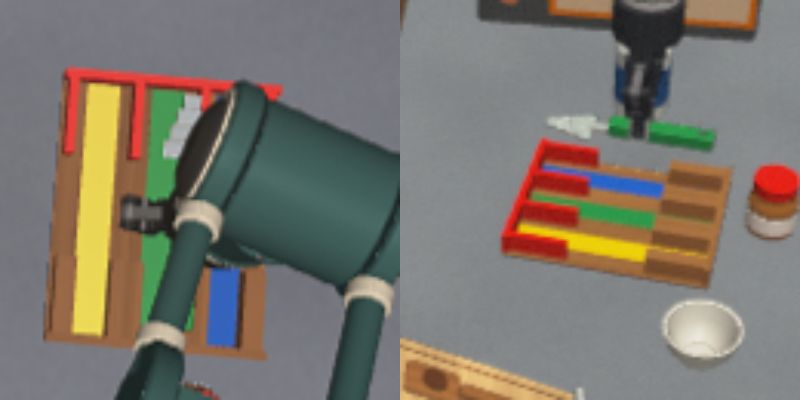

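The server is held over the tray with its head to the red end, with its handle at about (660,132) in the side crop. Next I compare its measured position with the robot's pose to find the side camera's bias.

```bash
python3 - <<'E'
from t import *
c=dict(np.load("side1.npz"));c["rotation"]=cv2.Rodrigues(c["rotation"])[0] if c["rotation"].ndim==1 else c["rotation"]
P=cloud(c);h=cv2.cvtColor(c["color"],cv2.COLOR_RGB2HSV);H,S=h[:,:,0].astype(int),h[:,:,1].astype(int)
ax=np.array([.9936,-.113]);nn=np.array([.113,.9936])
m=(S>100)&(H>45)&(H<90)&(P[:,:,2]>.1)&(P[:,:,2]<.25)&(abs(P[:,:,0]-.5)<.2)&(abs(P[:,:,1]+.2)<.1)
p=P[m];a=axis(p);print(len(p),a[0].round(4),a[1].round(3),a[3]-a[2],p.min(0),p.max(0))
q=p[:,:2]-[.4845,-.203];t=q@ax;w=q@nn
for lo in np.arange(-.09,.05,.02):
    s=(t>lo)&(t<lo+.02)
    if s.sum()>4: print(round(lo,2),s.sum(),"z",np.percentile(p[s,2],[2,50,98]).round(4),"w",np.percentile(w[s],[2,50,98]).round(4))
print(t.min(),t.max())
# blade in top
c=dict(np.load("top1.npz"));c["rotation"]=cv2.Rodrigues(c["rotation"])[0] if c["rotation"].ndim==1 else c["rotation"]
P=cloud(c);p=P[(P[:,:,2]>.09)&(P[:,:,2]<.17)&(abs(P[:,:,0]-.58)<.06)&(abs(P[:,:,1]+.21)<.05)]
q=p[:,:2]-[.4845,-.203];t=q@ax;w=q@nn;print(len(p),"z",np.median(p[:,2]),"t",t.min(),t.max(),"w",np.percentile(w[t>.06],[2,50,98]))
f=np.polyfit(t[t>.06],p[t>.06,2],1);print(f)
E
```

```text
170 [ 0.4555 -0.1946  0.1418] [ 0.993 -0.12   0.003] 0.11479223587142637 [ 0.40509475 -0.21192287  0.12887418] [ 0.51865145 -0.18118341  0.14918011]
-0.09 21 z [0.1307 0.1431 0.1476] w [-0.0085  0.0068  0.0128]
-0.07 37 z [0.1333 0.143  0.149 ] w [-0.0071  0.0073  0.0137]
-0.05 37 z [0.1316 0.1436 0.148 ] w [-0.0075  0.0059  0.0124]
-0.03 36 z [0.1325 0.1429 0.1479] w [-0.0055  0.0062  0.0108]
0.01 31 z [0.1331 0.1434 0.148 ] w [-0.0054  0.0052  0.0115]
0.03 8 z [0.1349 0.1435 0.1454] w [-0.0044  0.0056  0.0103]
-0.08050757373783338 0.034256539257002734
134 z 0.13023763766691532 t 0.05478408562341216 0.10708322837947225 w [-0.00418906  0.00809079  0.0217302 ]
[0.00399366 0.1300054 ]
```

```bash
python3 - <<'E'
from t import *
def proj(c,X):
    R=cv2.Rodrigues(c["rotation"])[0] if c["rotation"].ndim==1 else c["rotation"];p=(X-c["eye"])@R;K=c["mtx"]
    return np.c_[K[0,0]*p[:,0]/-p[:,2]+K[0,2],K[1,1]*p[:,1]/p[:,2]+K[1,2]]
ax=np.array([.9936,-.113]);nn=np.array([.113,.9936]);T=np.array([.4845,-.203]);zb=.1275
def pt(t,w,z):return np.r_[T+t*ax+w*nn,z]
c=dict(np.load("side1.npz"));h=cv2.cvtColor(c["color"],cv2.COLOR_RGB2HSV);H,S=h[:,:,0].astype(int),h[:,:,1].astype(int)
m=(S>80)&(H>45)&(H<90);m[:165]=0;m[180:]=0
v,u=np.nonzero(m);print("mask u",u.min(),u.max())
for t in(-.06,-.045,-.03,.015,.025):
    lo=proj(c,np.array([pt(t,.010,zb),pt(t,-.010,zb+.018)]));col=int(round(lo[:,0].mean()));r=v[u==col]
    dy=(proj(c,np.array([pt(t,.010,zb)]))-proj(c,np.array([pt(t,0,zb)])))/10
    print(t,col,"pred bottom/top",lo[:,1].round(2),"seen",r.max()+.5,r.min()-.5,"px/mm",dy.round(3)) if len(r) else 0
# tray stripe rows side and top: project open-region lane centre edges for C guess
c=dict(np.load("top1.npz"));P=cloud({**c,"rotation":cv2.Rodrigues(c["rotation"])[0] if c["rotation"].ndim==1 else c["rotation"]})
h=cv2.cvtColor(c["color"],cv2.COLOR_RGB2HSV)
for t in(.055,.06,.065,.07,.08):
    l=proj(c,np.array([pt(t,.021,zb+.004)]))[0];r=int(round(l[1]));row=h[r,340:375];print("top t",t,"pred edge",l.round(1),"S,V around",[(340+i,int(row[i,1])) for i in range(8,26)])
E
```

```text
mask u 298 511
-0.06 325 pred bottom/top [178.59 170.91] seen 177.5 170.5 px/mm [[-0.045  0.173]]
-0.045 321 pred bottom/top [177.92 170.26] seen 177.5 170.5 px/mm [[-0.047  0.172]]
-0.03 316 pred bottom/top [177.25 169.61] seen 176.5 169.5 px/mm [[-0.05   0.172]]
0.015 303 pred bottom/top [175.27 167.67] seen 174.5 167.5 px/mm [[-0.056  0.17 ]]
0.025 301 pred bottom/top [174.83 167.24] seen 174.5 167.5 px/mm [[-0.058  0.169]]
top t 0.055 pred edge [353.3 219.9] S,V around [(348, 110), (349, 138), (350, 136), (351, 136), (352, 144), (353, 15), (354, 16), (355, 4), (356, 9), (357, 10), (358, 5), (359, 30), (360, 58), (361, 42), (362, 38), (363, 37), (364, 32), (365, 30)]
top t 0.06 pred edge [353.5 217.9] S,V around [(348, 109), (349, 136), (350, 136), (351, 136), (352, 148), (353, 1), (354, 7), (355, 8), (356, 8), (357, 7), (358, 7), (359, 3), (360, 33), (361, 57), (362, 41), (363, 38), (364, 37), (365, 36)]
top t 0.065 pred edge [353.6 215.9] S,V around [(348, 102), (349, 136), (350, 136), (351, 135), (352, 144), (353, 22), (354, 6), (355, 1), (356, 0), (357, 2), (358, 3), (359, 3), (360, 11), (361, 54), (362, 57), (363, 36), (364, 37), (365, 37)]
top t 0.07 pred edge [353.7 213.9] S,V around [(348, 100), (349, 133), (350, 136), (351, 134), (352, 135), (353, 138), (354, 150), (355, 19), (356, 7), (357, 9), (358, 9), (359, 7), (360, 8), (361, 8), (362, 51), (363, 42), (364, 40), (365, 37)]
top t 0.08 pred edge [354.  209.9] S,V around [(348, 119), (349, 128), (350, 137), (351, 136), (352, 133), (353, 134), (354, 138), (355, 96), (356, 60), (357, 20), (358, 6), (359, 9), (360, 4), (361, 4), (362, 11), (363, 3), (364, 36), (365, 34)]
```

Emit:
drive_tool --claw '[10, 10, 10, 10, 10, 10, 10, 10]' --pt "0 -0.001 -0.06" --pt "0 -0.001 -0.12" --pt "0 -0.001 -0.17" --pt "0 -0.001 -0.2" --pt "0 -0.001 -0.22" --pt "0 -0.001 -0.235" --pt "0 -0.001 -0.244" --pt "0 -0.001 -0.247" --yaw '[0, 0, 0, 0, 0, 0, 0, 0]'

```text
time: 4.97
tool_pos: [0.485, -0.2036, 0.1853]
tcp_rot: [-3.136, 0.181, 0.004]
wrist_force: [-10.9, 5.1, 26.2]
width: 0.221
grip_force: 44.4
```

Emit:
drive_tool --claw '[10, 10]' --pt "0 0 0" --pt "0 0 0" --yaw '[0, 0]'

```text
time: 5.13
tool_pos: [0.4848, -0.2035, 0.1854]
tcp_rot: [-3.136, 0.181, 0.002]
wrist_force: [-8.1, 2.8, 11.5]
width: 0.219
grip_force: 42.7
```

Emit:
drive_tool --claw '[42, 42, 42, 42, 42, 42, 42, 42]' --pt "0 0 0" --pt "0 0 0" --pt "0 0 0" --pt "0 0 0.02" --pt "0 0 0.05" --pt "0 0 0.12" --pt "0 0 0.2" --pt "0 0 0.28" --yaw '[0, 0, 0, 0, 0, 0, 0, 0]'

```text
time: 5.8
tool_pos: [0.4843, -0.2033, 0.3246]
tcp_rot: [-3.136, 0.181, 0.002]
wrist_force: [1.6, -0.4, -0.2]
width: 0.49
grip_force: 0.0
```

Emit:
drive_tool --claw '[42, 42, 42, 42, 42, 42, 42, 42]' --pt "0.167 0.856 0.1" --pt "0.167 0.856 0.1" --pt "0.167 0.856 0.1" --pt "0.167 0.856 0.1" --pt "0.167 0.856 0.1" --pt "0.167 0.856 0.1" --pt "0.167 0.856 0.1" --pt "0.167 0.856 0.1" --yaw '[0.089, 0.089, 0.089, 0.089, 0.089, 0.089, 0.089, 0.089]'

```text
time: 6.47
tool_pos: [0.5482, 0.1236, 0.3625]
tcp_rot: [-3.131, -0.258, -0.002]
wrist_force: [0.9, -1.0, 1.0]
width: 0.492
grip_force: 0.0
```

```bash
python3 - <<'E'
from g import *
s=bot.read_state();print(s["tool_pos"],s["time"])
im=[]
for n in("top","side"):
    c=bot.read_camera(n);np.savez(n+"2.npz",**c)
    u,v=(300,170) if n=="top" else (230,130)
    im.append(cv2.resize(c["color"][v:v+130,u:u+130],(400,400),interpolation=1))
cv2.imwrite("pics/c.png",np.hstack(im)[:,:,::-1])
E
```

```text
[0.54817299 0.12355612 0.36252956] 6.4667
```

View pics/c.png

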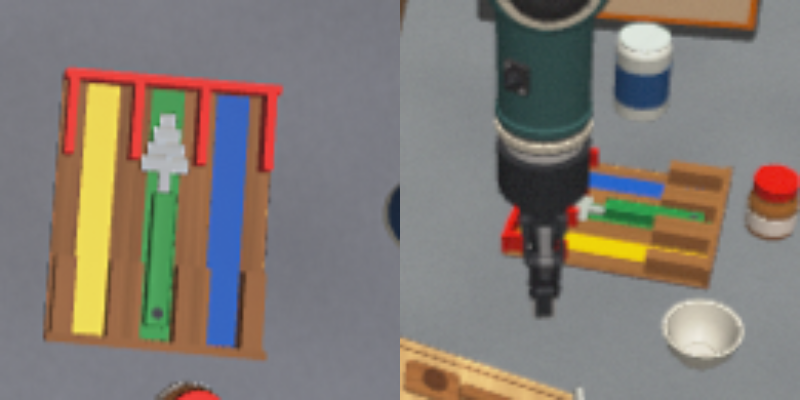

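The server lies flat in the green lane, head at the red end, its handle at crop (160,260). Next is the turner.

Emit:
drive_tool --claw '[42, 42, 42, 42, 42, 42, 42, 42]' --pt "0.04 0.206 0" --pt "0.04 0.206 0" --pt "0.04 0.206 0" --pt "0.04 0.206 -0.05" --pt "0.04 0.206 -0.1" --pt "0.04 0.206 -0.15" --pt "0.04 0.206 -0.18" --pt "0.04 0.206 -0.18" --yaw '[0, 0, 0, 0, 0, 0, 0, 0]'

```text
time: 7.23
tool_pos: [0.5663, 0.2231, 0.267]
tcp_rot: [3.129, 0.257, -0.012]
wrist_force: [-0.2, 0.1, -0.4]
width: 0.493
grip_force: 0.0
```

```bash
python3 - <<'E'
from h import *
c=bot.read_camera("side");s=bot.read_state();print(s["tool_pos"],np.degrees(2*np.arctan2(s["tcp_rot"][1],s["tcp_rot"][0])))
cv2.imwrite("pics/d.png",cv2.resize(c["color"][190:350,190:350],(560,560),interpolation=1)[:,:,::-1])
E
```

```text
[0.56720985 0.22342608 0.26917172] 9.380291740774965
```

View pics/d.png

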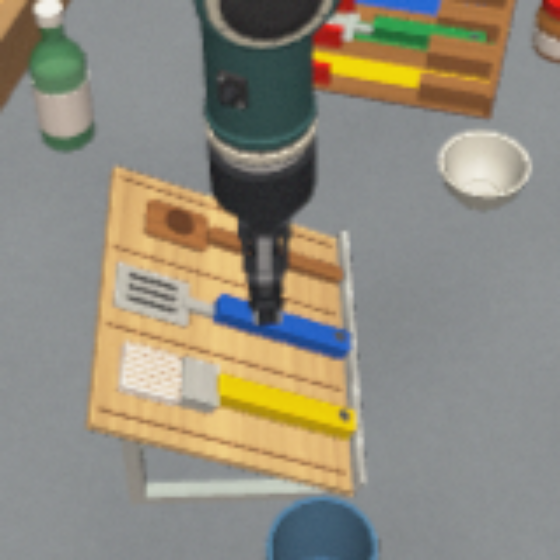

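The near finger stands above the blue handle at about (265,320) in the crop, aligned with it, so I descend.

Emit:
drive_tool --claw '[42, 42, 42, 42, 10, 10, 10, 10]' --pt "0 0 -0.03" --pt "0 0 -0.055" --pt "0 0 -0.072" --pt "0 0 -0.072" --pt "0 0 -0.072" --pt "0 0 -0.072" --pt "0 0 -0.072" --pt "0 0 -0.072" --yaw '[0, 0, 0, 0, 0, 0, 0, 0]' --newtons 40

```text
time: 7.95
tool_pos: [0.5687, 0.2246, 0.2362]
tcp_rot: [-3.131, -0.257, -0.003]
wrist_force: [0.4, -0.3, 1.7]
width: 0.219
grip_force: 41.1
```

Emit:
drive_tool --claw '[10, 10, 10, 10, 10, 10, 10, 10]' --pt "0 0 0" --pt "0 0 0" --pt "0 0 0" --pt "0 0 0.02" --pt "0 0 0.05" --pt "0 0 0.1" --pt "0 0 0.16" --pt "0 0 0.2" --yaw '[0, 0, 0, 0, 0, 0, 0, 0]'

```text
time: 8.62
tool_pos: [0.5683, 0.2246, 0.3375]
tcp_rot: [-3.131, -0.257, -0.002]
wrist_force: [0.8, 0.1, 0.0]
width: 0.218
grip_force: 40.8
```

Emit:
drive_tool --claw '[10, 10, 10, 10, 10, 10, 10, 10]' --pt "-0.188 -0.971 0.03" --pt "-0.188 -0.971 0.03" --pt "-0.188 -0.971 0.03" --pt "-0.188 -0.971 0.03" --pt "-0.188 -0.971 0.03" --pt "-0.188 -0.971 0.03" --pt "-0.188 -0.971 0.03" --pt "-0.188 -0.971 0.03" --yaw '[-0.088, -0.088, -0.088, -0.088, -0.088, -0.088, -0.088, -0.088]'

```text
time: 9.28
tool_pos: [0.5037, -0.1043, 0.3456]
tcp_rot: [-3.137, 0.176, 0.0]
wrist_force: [1.7, -0.1, 0.1]
width: 0.216
grip_force: 40.8
```

```bash
python3 - <<'E'
from h import *
s=bot.read_state();print(s["tool_pos"],np.degrees(2*np.arctan2(s["tcp_rot"][1],s["tcp_rot"][0])))
E
```

```text
[ 0.50374715 -0.10427478  0.345559  ] 353.58013199671734
```

Emit:
drive_tool --claw '[10, 10, 10, 10, 10, 10, 10, 10]' --pt "-0.061 -0.317 0" --pt "-0.061 -0.317 0" --pt "-0.061 -0.317 0" --pt "-0.061 -0.317 0" --pt "-0.061 -0.317 -0.06" --pt "-0.061 -0.317 -0.12" --pt "-0.061 -0.317 -0.16" --pt "-0.061 -0.317 -0.16" --yaw '[0, 0, 0, 0, 0, 0, 0, 0]'

```text
time: 9.95
tool_pos: [0.4716, -0.2601, 0.2602]
tcp_rot: [-3.132, 0.178, 0.014]
wrist_force: [-0.7, 0.4, -0.5]
width: 0.221
grip_force: 40.8
```

Emit:
drive_tool --claw '[10, 10]' --pt "0 0 0" --pt "0 0 0" --yaw '[0, 0]' --newtons 25

```text
time: 10.12
tool_pos: [0.4749, -0.2613, 0.2665]
tcp_rot: [3.136, -0.176, 0.002]
wrist_force: [-0.0, 0.2, -0.1]
width: 0.221
grip_force: 40.8
```

```bash
python3 - <<'E'
from t import *
c=bot.read_camera("side");s=bot.read_state();print(s["tool_pos"],np.degrees(2*np.arctan2(s["tcp_rot"][1],s["tcp_rot"][0])))
cv2.imwrite("pics/e.png",cv2.resize(c["color"][120:260,230:370],(560,560),interpolation=1)[:,:,::-1])
c["rotation"]=cv2.Rodrigues(np.array(c["rotation"]))[0]
P=cloud(c);h=cv2.cvtColor(c["color"],cv2.COLOR_RGB2HSV);H,S=h[:,:,0].astype(int),h[:,:,1].astype(int)
p=P[(S>100)&(H>103)&(H<125)&(P[:,:,2]>.025)&(abs(P[:,:,0]-.48)<.1)&(abs(P[:,:,1]+.26)<.05)];print(len(p),*axis(p),p.min(0),p.max(0))
E
```

```text
[ 0.4753164  -0.26140368  0.26721661] -6.411659642692093
157 [ 0.45563286 -0.25376745  0.08850001] [ 0.87822834 -0.08317394  0.47095336] -0.05275665700012508 0.061672420382685035 [ 0.40684494 -0.2739607   0.05859339] [ 0.51147392 -0.22235262  0.14373417]
```

View pics/e.png

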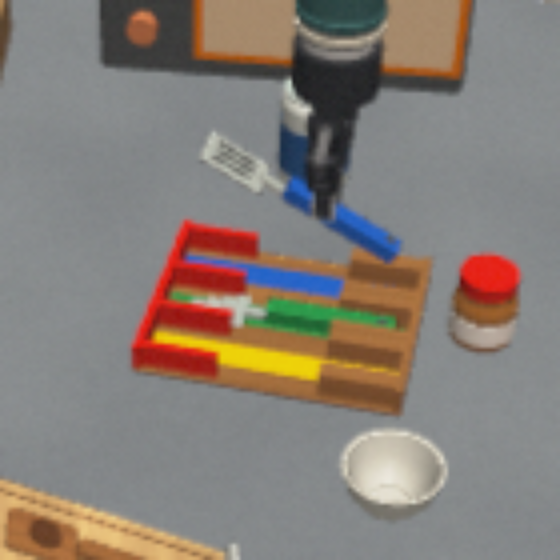

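The turner hangs over the blue lane, still at the board's pitch, its handle end at crop (390,245). I lower it with a light grip so that it pivots flat on the floor.

Emit:
drive_tool --claw '[10, 10, 10, 10, 10, 10, 10, 10]' --pt "0 0 -0.04" --pt "0 0 -0.07" --pt "0 0 -0.085" --pt "0 0 -0.095" --pt "0 0 -0.105" --pt "0 0 -0.115" --pt "0 0 -0.12" --pt "0 0 -0.12" --yaw '[0, 0, 0, 0, 0, 0, 0, 0]' --newtons 20

```text
time: 10.83
tool_pos: [0.478, -0.2626, 0.2094]
tcp_rot: [3.132, -0.176, 0.016]
wrist_force: [4.1, -0.3, 6.4]
width: 0.217
grip_force: 42.5
```

```bash
cat > ang.py <<'E'
import sys
from t import *
col,y=sys.argv[1],float(sys.argv[2])
c=bot.read_camera("side");s=bot.read_state();print(s["tool_pos"],s["wrist_force"].round(1))
c["rotation"]=cv2.Rodrigues(np.array(c["rotation"]))[0]
P=cloud(c);h=cv2.cvtColor(c["color"],cv2.COLOR_RGB2HSV);H,S=h[:,:,0].astype(int),h[:,:,1].astype(int)
lo,hi=(103,125) if col=="blue" else (20,34)
p=P[(S>120)&(H>lo)&(H<hi)&(P[:,:,2]>.016)&(abs(P[:,:,0]-.48)<.1)&(abs(P[:,:,1]-y)<.04)]
a=axis(p);print(len(p),a[0],a[1],"pitch",np.degrees(np.arcsin(a[1][2])),p.min(0),p.max(0))
E
python3 ang.py blue -.26
```

```text
[ 0.47790753 -0.2625536   0.20946591] [5.5 0.5 5.1]
114 [ 0.46327613 -0.25696728  0.04128056] [ 0.93428956 -0.0496163   0.35304566] pitch 20.673715087543467 [ 0.40673014 -0.27352556  0.02526743] [ 0.51606268 -0.22683318  0.16882012]
```

Emit:
drive_tool --claw '[10, 10, 10, 10, 10, 10, 10, 10]' --pt "0 0 -0.008" --pt "0 0 -0.016" --pt "0 0 -0.024" --pt "0 0 -0.03" --pt "0 0 -0.036" --pt "0 0 -0.04" --pt "0 0 -0.042" --pt "0 0 -0.042" --yaw '[0, 0, 0, 0, 0, 0, 0, 0]'

```text
time: 11.55
tool_pos: [0.4774, -0.2626, 0.1879]
tcp_rot: [3.133, -0.176, 0.013]
wrist_force: [4.1, -0.6, 4.9]
width: 0.219
grip_force: 43.4
```

```bash
python3 ang.py blue -.26
```

```text
[ 0.47721016 -0.26249569  0.18769514] [ 4.7 -0.9  5. ]
93 [ 0.46095136 -0.25796361  0.02589181] [ 0.9986624  -0.05126872  0.00670232] pitch 0.3840177501220427 [ 0.39945642 -0.27555973  0.01628831] [ 0.51470174 -0.22650484  0.06085609]
```

Emit:
drive_tool --claw '[10, 10, 10, 10]' --pt "0 0 -0.003" --pt "0 0 -0.006" --pt "0 0 -0.008" --pt "0 0 -0.008" --yaw '[0, 0, 0, 0]'

```text
time: 11.93
tool_pos: [0.4774, -0.2626, 0.1856]
tcp_rot: [3.133, -0.175, 0.011]
wrist_force: [-1.1, 2.4, 20.3]
width: 0.217
grip_force: 45.4
```

```bash
python3 ang.py blue -.26;  python3 - <<'E'
from h import *
c=bot.read_camera("side")
cv2.imwrite("pics/f.png",cv2.resize(c["color"][140:240,250:350],(560,560),interpolation=1)[:,:,::-1])
E
```

```text
[ 0.47737107 -0.26257657  0.1855595 ] [-1.   2.5 20.4]
85 [ 0.46080668 -0.2584711   0.02612087] [ 0.99729491 -0.03910987  0.06223567] pitch 3.568146883429106 [ 0.39932418 -0.27297665  0.01662055] [ 0.51336408 -0.22110672  0.16613073]
```

View pics/f.png

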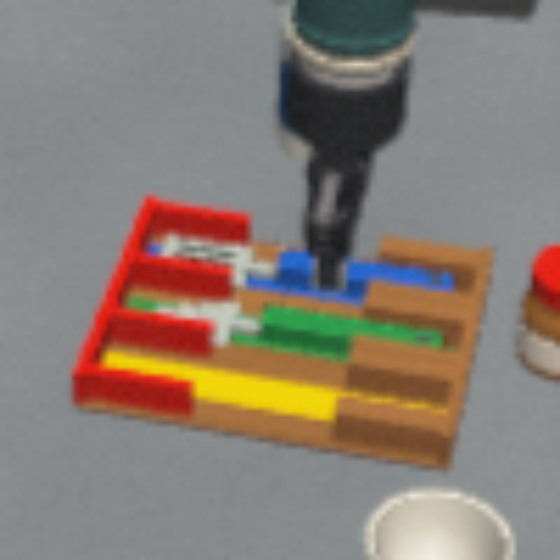

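The turner is flat in the blue lane and bears evenly on the floor. I release it and go for the brush.

Emit:
drive_tool --claw '[42, 42, 42, 42, 42, 42, 42, 42]' --pt "0 0 0" --pt "0 0 0" --pt "0 0 0" --pt "0 0 0.02" --pt "0 0 0.07" --pt "0 0 0.15" --pt "0 0 0.23" --pt "0 0 0.31" --yaw '[0, 0, 0, 0, 0, 0, 0, 0]'

```text
time: 12.7
tool_pos: [0.4737, -0.2607, 0.3365]
tcp_rot: [-3.136, 0.176, 0.003]
wrist_force: [1.2, -0.7, 0.3]
width: 0.493
grip_force: 0.0
```

Emit:
drive_tool --claw '[42, 42, 42, 42, 42, 42, 42, 42]' --pt "0.146 1 0.1" --pt "0.146 1 0.1" --pt "0.146 1 0.1" --pt "0.146 1 0.1" --pt "0.146 1 0.1" --pt "0.146 1 0.1" --pt "0.146 1 0.1" --pt "0.146 1 0.1" --yaw '[0.088, 0.088, 0.088, 0.088, 0.088, 0.088, 0.088, 0.088]'

```text
time: 13.37
tool_pos: [0.5217, 0.069, 0.3687]
tcp_rot: [3.131, 0.257, -0.0]
wrist_force: [0.2, -0.8, -0.3]
width: 0.495
grip_force: 0.0
```

Emit:
drive_tool --claw '[42, 42]' --pt "0 0 0" --pt "0 0 0" --yaw '[0, 0]'

```text
time: 13.53
tool_pos: [0.5221, 0.0692, 0.3686]
tcp_rot: [3.13, 0.265, 0.0]
wrist_force: [0.5, -0.8, 0.5]
width: 0.495
grip_force: 0.0
```

```bash
python3 - <<'E'
from g import *
s=bot.read_state();print(s["tool_pos"],np.degrees(2*np.arctan2(s["tcp_rot"][1],s["tcp_rot"][0])))
c=bot.read_camera("top");np.savez("top3.npz",**c)
for col,w in(("green",0),("blue",-.058)):
    n=np.array([.502,-.2056])+w*np.array([.1115,.9938])-.035*np.array([.9938,-.1115])
    print(col,n.round(4),*hand(c,col,(0,0,.024),n,.075))
B=np.array([.5232,.0866,-.2650+.018/np.cos(.488)])
cc=bot.read_camera("side");print(*hand(cc,"yellow",B,[.54,.295]))
E
```

```text
[0.52214154 0.06924257 0.36855121] 9.672748365226683
green [ 0.4672 -0.2017] 331 mid [ 0.4622 -0.1979  0.024 ] mean [ 0.4628 -0.198   0.024 ] ax [ 0.993 -0.117 -0.   ] yaw -6.73 len 0.117
blue [ 0.4608 -0.2593] 341 mid [ 0.456  -0.2573  0.024 ] mean [ 0.4565 -0.2574  0.024 ] ax [ 0.994 -0.111 -0.   ] yaw -6.37 len 0.116
327 mid [0.5384 0.2967 0.0628] mean [0.5406 0.297  0.064 ] ax [0.872 0.139 0.469] yaw 9.04 len 0.117
```

Emit:
drive_tool --claw '[42, 42, 42, 42, 42, 42, 42, 42]' --pt "0.068 0.459 0" --pt "0.068 0.459 0" --pt "0.068 0.459 0" --pt "0.068 0.459 0" --pt "0.068 0.459 0" --pt "0.068 0.459 -0.05" --pt "0.068 0.459 -0.12" --pt "0.068 0.459 -0.18" --yaw '[0, 0, 0, 0, 0, 0, 0, 0]'

```text
time: 14.3
tool_pos: [0.5571, 0.2963, 0.2772]
tcp_rot: [-3.131, -0.257, -0.002]
wrist_force: [0.0, -0.7, -0.6]
width: 0.494
grip_force: 0.0
```

Emit:
drive_tool --claw '[42, 42, 42, 42]' --pt "0 0 -0.03" --pt "0 0 -0.03" --pt "0 0 -0.03" --pt "0 0 -0.03" --yaw '[0, 0, 0, 0]'

```text
time: 14.63
tool_pos: [0.5574, 0.2955, 0.2644]
tcp_rot: [-3.131, -0.254, -0.003]
wrist_force: [0.1, -0.1, 0.9]
width: 0.49
grip_force: 0.0
```

Emit:
drive_tool --claw '[42, 42, 42, 42, 10, 10, 10, 10]' --pt "0 0.005 -0.03" --pt "0 0.005 -0.05" --pt "0 0.005 -0.056" --pt "0 0.005 -0.056" --pt "0 0.005 -0.056" --pt "0 0.005 -0.056" --pt "0 0.005 -0.056" --pt "0 0.005 -0.056" --yaw '[0, 0, 0, 0, 0, 0, 0, 0]' --newtons 40

```text
time: 15.3
tool_pos: [0.5567, 0.2993, 0.2363]
tcp_rot: [-3.131, -0.257, -0.003]
wrist_force: [0.6, -1.0, 4.7]
width: 0.221
grip_force: 40.9
```

Emit:
drive_tool --claw '[10, 10, 10, 10, 10, 10, 10, 10]' --pt "0 0 0" --pt "0 0 0" --pt "0 0 0" --pt "0 0 0.02" --pt "0 0 0.05" --pt "0 0 0.1" --pt "0 0 0.16" --pt "0 0 0.2" --yaw '[0, 0, 0, 0, 0, 0, 0, 0]'

```text
time: 15.97
tool_pos: [0.5565, 0.2993, 0.3376]
tcp_rot: [-3.13, -0.257, -0.002]
wrist_force: [1.4, 0.1, -0.5]
width: 0.217
grip_force: 40.3
```

```bash
python3 - <<'E'
from h import *
s=bot.read_state();print(s["tool_pos"],np.degrees(2*np.arctan2(s["tcp_rot"][1],s["tcp_rot"][0])),s["width"])
E
```

```text
[0.55645969 0.29928577 0.33755539] -350.59535809841265 0.2171537950783092
```

Emit:
drive_tool --claw '[10, 10, 10, 10, 10, 10, 10, 10]' --pt "-0.134 -0.89 0.02" --pt "-0.134 -0.89 0.02" --pt "-0.134 -0.89 0.02" --pt "-0.134 -0.89 0.02" --pt "-0.134 -0.89 0.02" --pt "-0.134 -0.89 0.02" --pt "-0.134 -0.89 0.02" --pt "-0.134 -0.89 0.02" --yaw '[-0.088, -0.088, -0.088, -0.088, -0.088, -0.088, -0.088, -0.088]'

```text
time: 16.63
tool_pos: [0.5057, -0.0321, 0.3428]
tcp_rot: [-3.137, 0.176, -0.001]
wrist_force: [0.7, -0.9, -0.6]
width: 0.219
grip_force: 40.3
```

Emit:
drive_tool --claw '[10, 10, 10, 10, 10, 10, 10, 10]' --pt "-0.035 -0.231 0" --pt "-0.035 -0.231 0" --pt "-0.035 -0.231 0" --pt "-0.035 -0.231 0" --pt "-0.035 -0.231 -0.05" --pt "-0.035 -0.231 -0.1" --pt "-0.035 -0.231 -0.14" --pt "-0.035 -0.231 -0.14" --yaw '[0, 0, 0, 0, 0, 0, 0, 0]'

```text
time: 17.3
tool_pos: [0.4867, -0.1447, 0.2681]
tcp_rot: [-3.134, 0.177, 0.013]
wrist_force: [-1.0, -0.4, -1.6]
width: 0.223
grip_force: 40.3
```

Emit:
drive_tool --claw '[10, 10]' --pt "0 0 0" --pt "0 0 0" --yaw '[0, 0]'

```text
time: 17.47
tool_pos: [0.4898, -0.1457, 0.2736]
tcp_rot: [3.136, -0.176, 0.002]
wrist_force: [0.6, -0.3, 0.4]
width: 0.222
grip_force: 40.3
```

```bash
python3 ang.py yellow -.14; python3 - <<'E'
from h import *
s=bot.read_state();print(s["tool_pos"],np.degrees(2*np.arctan2(s["tcp_rot"][1],s["tcp_rot"][0])),s["width"])
E
```

```text
[ 0.49010267 -0.14585772  0.2741697 ] [ 0.9  0.2 -0.3]
182 [ 0.46605521 -0.1375438   0.09341976] [ 0.86409488 -0.04801885  0.50103315] pitch 30.068376391159433 [ 0.40811621 -0.17919878  0.03016867] [ 0.5225638 -0.1017926  0.1615446]
[ 0.49010267 -0.14585772  0.2741697 ] -6.411217407481771 0.22203023852900433
```

Emit:
drive_tool --claw '[10, 10, 10, 10, 10, 10, 10, 10]' --pt "0 0 -0.045" --pt "0 0 -0.08" --pt "0 0 -0.1" --pt "0 0 -0.11" --pt "0 0 -0.12" --pt "0 0 -0.128" --pt "0 0 -0.134" --pt "0 0 -0.134" --yaw '[0, 0, 0, 0, 0, 0, 0, 0]' --newtons 20

```text
time: 18.18
tool_pos: [0.4931, -0.1469, 0.2094]
tcp_rot: [3.134, -0.177, 0.017]
wrist_force: [4.1, -0.9, 7.0]
width: 0.22
grip_force: 42.0
```

Emit:
drive_tool --claw '[10, 10, 10, 10, 10, 10, 10, 10]' --pt "0 0 -0.008" --pt "0 0 -0.016" --pt "0 0 -0.024" --pt "0 0 -0.03" --pt "0 0 -0.036" --pt "0 0 -0.04" --pt "0 0 -0.043" --pt "0 0 -0.043" --yaw '[0, 0, 0, 0, 0, 0, 0, 0]'

```text
time: 18.85
tool_pos: [0.4925, -0.1469, 0.1874]
tcp_rot: [3.134, -0.176, 0.014]
wrist_force: [4.2, -0.6, 5.6]
width: 0.221
grip_force: 42.8
```

```bash
python3 ang.py yellow -.14
```

```text
[ 0.49246452 -0.14690247  0.18741744] [ 4.1 -0.7  5.2]
132 [ 0.47129161 -0.14128864  0.02576363] [ 0.99974103 -0.01370013  0.01817075] pitch 1.0411645864041679 [ 0.41265266 -0.15914668  0.01647087] [ 0.52830257 -0.10315918  0.0747673 ]
```

Same behaviour as the turner; I press the last few millimetres, release and lift away.

Emit:
drive_tool --claw '[10, 10, 10, 10]' --pt "0 0 -0.003" --pt "0 0 -0.006" --pt "0 0 -0.008" --pt "0 0 -0.008" --yaw '[0, 0, 0, 0]'

```text
time: 19.23
tool_pos: [0.4927, -0.147, 0.1855]
tcp_rot: [3.135, -0.176, 0.012]
wrist_force: [-2.1, 1.7, 22.8]
width: 0.219
grip_force: 45.0
```

Emit:
drive_tool --claw '[42, 42, 42, 42, 42, 42, 42, 42]' --pt "0 0 0" --pt "0 0 0" --pt "0 0 0" --pt "0 0 0.02" --pt "0 0 0.07" --pt "0 0 0.15" --pt "0 0 0.23" --pt "0 0 0.31" --yaw '[0, 0, 0, 0, 0, 0, 0, 0]'

```text
time: 19.9
tool_pos: [0.4884, -0.1457, 0.3364]
tcp_rot: [-3.136, 0.176, 0.003]
wrist_force: [1.3, -1.7, -0.9]
width: 0.492
grip_force: 0.0
```

Emit:
drive_tool --claw '[42, 42, 42, 42, 42, 42, 42, 42]' --pt "0 0.6 0.1" --pt "0 0.6 0.1" --pt "0 0.6 0.1" --pt "0 0.6 0.1" --pt "0 0.6 0.1" --pt "0 0.6 0.1" --pt "0 0.6 0.1" --pt "0 0.6 0.1" --yaw '[0, 0, 0, 0, 0, 0, 0, 0]'

```text
time: 20.57
tool_pos: [0.4888, 0.1584, 0.3868]
tcp_rot: [-3.134, 0.171, -0.003]
wrist_force: [0.2, -0.1, 0.4]
width: 0.496
grip_force: 0.0
```

```bash
python3 - <<'E'
from h import *
c=bot.read_camera("top");d=bot.read_camera("side")
im=np.hstack([cv2.resize(x["color"][v:v+110,u:u+110],(400,400),interpolation=1) for x,u,v in((c,300,180),(d,245,150))])
cv2.imwrite("pics/z.png",im[:,:,::-1])
c["rotation"]=cv2.Rodrigues(np.array(c["rotation"]))[0];P=cloud(c)
C=np.array([.502,-.2056]);a=np.array([.9938,-.1115]);n=np.array([.1115,.9938])
t=(P[:,:,:2]-C)@a;w=(P[:,:,:2]-C)@n
for k,o in(("brush",.058),("server",0),("turner",-.058)):
    q=(abs(w-o-.002)<.008)&(t<.015)&(t>-.09);f=np.polyfit(t[q],P[:,:,2][q],1);print(k,q.sum(),"top z",f[1],"pitch deg",np.degrees(f[0]))
E
```

```text
brush 237 top z 0.023577511345887238 pitch deg 0.27567973101775795
server 236 top z 0.02405848325569245 pitch deg 0.05242431726665148
turner 270 top z 0.021807350821738736 pitch deg -0.12417859259349931
```

View pics/z.png

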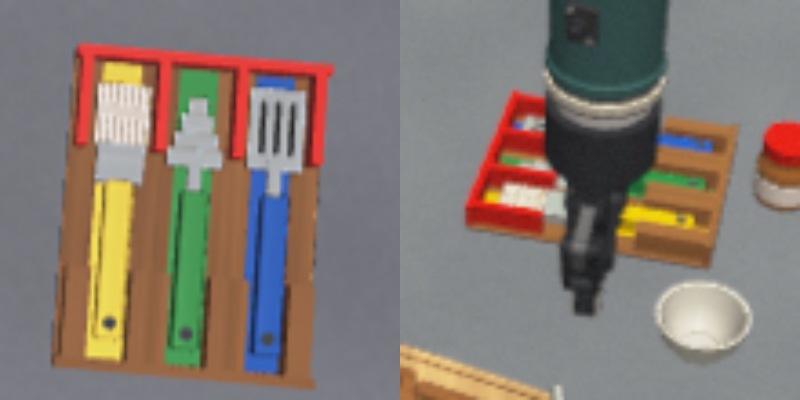

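The picture shows all three tools in their lanes with heads at the red end (brush at crop (110,220), server (190,230), turner (270,230)). Measured pitch is under 0.3° and the handle tops are near 24 mm, so I hand the job in.

```bash
python3 -c "
from workcell import bot
print(bot.finish_job())"
```

```text
the job is handed in; nothing more can be done
None
```

The brush, server and turner each lie flat in the lane of their handle colour with heads at the red end, by my last camera check; I handed the job in at about 21 s, and the hand-in returned no verdict.

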